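# Re-clamp the spool holder to expose its slotted end

### The job

The timber spool holder sits loose between the jaws of the slide-jaw fixture with its two ends covered by them. Turn it a quarter turn, still upright on the fixture bed, so that its slotted end sticks out on the side nearer the robot, about equally far out as its plain end on the other side, then slide the jaw up until the holder is snugly held by its two long sides. Let go of everything and leave the other things on the bench where they are.

Things in the scene. Friction and masses are not known exactly. Their poses are not given: they have to be found in the camera images.
- holder: Timber spool holder, upright block 120 mm long (own x), 44 thick (own y), 72 tall (own z); origin: centre of its underside. Its +x end is forked by a full-height slot 20 mm wide, 30 deep; 42 mm from the centre towards the plain -x end a 14 mm dowel stands 28 mm up from the top. 0.2 to 0.4 kg. Starts on the fixture bed, slotted end towards the fixed jaw.
- holder_slot (a point): Middle of the top edge of the holder's slotted end: 60 mm along own x from its centre, 72 mm above its underside.
- fixture: Steel slide-jaw fixture, fixed. Origin on the bench, midway between the fully open jaws; x roughly away from the robot (within 0.5 rad), y along the jaw travel, z up. Bed 110 (x) by 300 mm (y -160 to 140), its top at z = 20 mm. Fixed jaw on the left: 80 mm wide in x, clamping face at y = 75 mm, 30 thick, top at z = 50 mm. The sliding jaw faces it, as wide and high, 64 thick.
- jaw (a joint): Travel of the sliding jaw in m along the fixture's +y, towards the fixed jaw: 0 = fully open with 150 mm between the clamping faces; clear gap = 0.150 - value; can go to 0.13. It stays where it is left; moving it takes about 4 N.
- jaw_grip (a point): Top centre of the black upright grip on the sliding jaw: a bar 24 mm (fixture x) by 20 mm (fixture y), standing 45 mm above the jaw's top; this point is 95 mm above the bench and 45 mm behind (fixture -y of) the jaw's clamping face.
- tackle_box: Bystander: orange plastic tackle box with latched lid, 206 x 136 x 123 mm, origin at the centre of its underside.
- lure_case: Bystander: flat green hard plastic lure case, 110 x 180 x 36 mm, origin at the centre of its underside.
- reel: Bystander: stainless fishing reel, about 80 x 90 x 64 mm, origin at the centre of its foot.
- pliers: Bystander: aluminium pliers lying flat, about 180 mm long (own x) and 12 mm high, origin under the middle.
Things that resemble listed ones, but are neither listed nor needed, are in the scene too. What is shaped like the holder but purple is not meant.

How it is judged:
At the end, for the whole second after the job is handed in: Holder at rest on the bed (4 mm), upright (0.06 rad), its long sides along the jaw faces (0.08 rad), slotted end on the robot's side, middle within 20 mm of the jaws' middle, its centre 46 to 60 mm along fixture y (against the fixed jaw); sliding jaw closed on it (clear gap under 48 mm) (z of holder in the frame of fixture between 0.016 and 0.024 m and x of holder in the frame of fixture between -0.02 and 0.02 m and y of holder in the frame of fixture between 0.046 and 0.06 m and angle between holder's own z axis and vertical below 0.06 rad and angle between the x axis of holder and the x axis of fixture, either way round below 0.08 rad and x of holder_slot in the frame of fixture below -0.03 m and value of joint jaw above 0.102 m and linear speed of holder below 0.02 m/s and angular speed of holder below 0.1 rad/s); the robot touches nothing.
It fails at once if the tackle box is shifted by more than 30 mm (distance of tackle_box from where it was at the start of the episode above 0.03 m).
It fails at once if the lure case is shifted by more than 30 mm (distance of lure_case from where it was at the start of the episode above 0.03 m).
It fails at once if the reel is shifted by more than 30 mm (distance of reel from where it was at the start of the episode above 0.03 m).
It fails at once if the pliers is shifted by more than 30 mm (distance of pliers from where it was at the start of the episode above 0.03 m).
It also fails if it takes over 50 s, if anything falls off the work surface, if the arm or the gripper's body presses on something with over 40 N, if the wrist force passes 120 N, or if a joint passes its speed limit or range.

### The arm

A 6-joint arm with a two-finger parallel gripper is mounted at the origin on the work surface. World frame = base frame: x ahead of the robot, y to its left, z up, the work surface at z = 0. Lengths are in m, angles in rad, forces in N, time in s.
With the tool pointing down it reaches from about 0.4 to 0.825 m from the base axis. Payload 7 kg.
Tool frame: the origin (TCP) lies at the centre of the arm's flange, where the gripper is bolted on; the fingertips stand 178 mm ahead of it and the grasp point (between the pads) lies arm.tcp_to_grasp ahead of it (arm.tcp_to_grasp is the distance from the TCP to the grasp point, in m); z points along the fingers, y is the direction in which the jaws open and shut (so a half turn about z gives the same grasp; the last joint's range is limited). The gripper opens to 88 mm and grips with 3 to 60 N. Pads are 19 mm wide; open, the fingers measure 130 mm over their backs; the gripper's body (78 mm by 193 mm) begins 47 mm behind the grasp point.
Start: joints at [1.403, 0.359, 0.012, 0, -1.224, -0.288], TCP at [0.297, 0.606, 0.405] pointing down, gripper open.
Joint ranges: [-3.07, 3.07], [-1.43, 2.12], [-1.02, 1.25], [-3.03, 1.67], [-3.05, -0], [-3.03, 3.03]. Speed limits (rad/s): [2.39, 2.39, 3.01, 3.14, 3.14, 3.14].

### API

Orientations are given as [roll, pitch, yaw] about the fixed x, y, z axes, in that order (R = Rz(yaw) Ry(pitch) Rx(roll)).
In Python, from station import arm gives the robot as it stands.
- The arm moves only by the tool move_arm, never from a script. Its argument "deltas" is a list of rows, each a list of 6 numbers: the shift along the world's x, y, z in mm, then the turn, a rotation vector about the world's x, y, z in degrees. In form: [[tx, ty, tz, ax, ay, az], ...]. A call has exactly 5 rows; each row shifts and turns the commanded pose from where the row before left it; what a row does not reach is not made up. A row lasts 1/12 s, in which the tool goes at most 41.7 mm and 7.16 degrees, less where a joint would pass 70% of its speed; a pose out of reach is approached as far as the arm can. A call with a gripper value outside its range is refused whole. "claw" is the closure in counts, from 0 (fully open) to 255 (shut), set as the call begins (left out, the last holds). The fingers move at their own pace and stop on an object; "squeeze" is the grip in N (left out, the last holds). Time passes only in rows, so rows that do not move let the fingers close, or fill a call up. It gives the time, the measured TCP pose, the force and the opening at its end, in the units of the state.
- arm.get_state(): the state, without advancing time (a new reading comes with each control period).
- arm.grab_frame(name): name is "scene" or "top" or "wrist"; returns the picture (420x560x3 uint8, red, green, blue); there is no depth.
- arm.calibration(name): a dict with "intrinsics" (3x3 intrinsics, pixels), "k1" (the pictures are not rectified: a ray, as slopes to the right and down, at radius r is drawn at 1 + k1 r^2 times it, then the intrinsics apply), "T" (4x4, takes a point from camera to world coordinates); the wrist camera has in their place "mount" (4x4, takes a point from camera to tool coordinates, whose origin is the TCP and whose axes are the flange's). Camera axes: x right, y up, looking along -z (the intrinsics and any distortion apply to the point x, -y, -z); pixel columns grow to the right and rows downward; lengths in m; the calibration is good to about 2 mm. A picture is of the moment at which its call begins: read the wrist's pose just before it. calibration takes no time and is no camera call.
- arm.job_done(): hands the job in, once; it reports no verdict.
Trained networks look in the newest picture that a camera, given by its name, has taken for a name from the list of things; names that differ only in an ending like _2 or _b are one class to them, and where a whole thing is asked for, a point or a joint stands for the part that bears it (a point fixed in the world has none). Each returns a list of dicts, best first, with "score" (0 to 1); they miss things now and then, are a little off and sometimes report something else, mostly with a low value. They report only what shows in the picture. A call takes as long as a camera call. They do not tell look-alikes from the thing itself.
- arm.spot_in(thing, camera): "xy" ([column, row] in pixels, amid what is visible of it).
- arm.masks_of(thing, camera): "pixels" (420x560 bool, what is visible of it) and "xy" ([column, row] in pixels, amid what is visible of it).
- arm.spot_point(thing, camera): "xy" ([column, row] in pixels: a listed point, or the origin of a listed thing).
The state is a dict: "t": time; "q": joint angles; "qd": joint speeds; "joint_efforts": joint torques, N m; "eef_pos": TCP position; "ee_rot": TCP orientation; "force": force on the tool from outside, world axes, zero at the start; "moment": the same for the moment, N m; "width": finger opening in m.
Only numpy, scipy, OpenCV 4.12 (cv2) and the standard library are available. Lean on these libraries where they do the work, as an engineer would, in place of code of your own. Each camera call takes 0.05 s, during which the arm holds its last target. There are 200 camera calls.

## Working session

There is one attempt and no reset: what is moved stays moved. The work goes in short steps, Python scripts to look and compute and a tool call to move; the robot and the scene stay as the last step left them, time stands still between calls to the robot, and variables do not carry over. Pictures are saved under pics/ and viewed, about 8 in all and at most 12, crops included, and the job is handed in when it is done.

Besides the shell and the picture viewer there is one more tool, called after "Request:" by a JSON object that holds its "api" and its "payload", one argument or row to a line. move_arm: Moves the arm, as the interface text tells. Its arguments: {"type":"object","properties":{"deltas":{"type":"array","items":{"type":"array","items":{"type":"number"}}},"claw":{"type":"number"},"squeeze":{"type":"number"}},"required":["deltas"]}

```bash
ls; mkdir -p pics
cat > h.py <<'E'
import numpy as np, cv2
from station import arm
from scipy.spatial.transform import Rotation as R
def save(n,f):
    im=arm.grab_frame(n); cv2.imwrite('pics/'+f,im[:,:,::-1]); return im
def camT(n):
    c=arm.calibration(n)
    if 'T' in c: return c,np.array(c['T'])
    s=arm.get_state(); T=np.eye(4); T[:3,3]=s['eef_pos']; T[:3,:3]=R.from_euler('xyz',s['ee_rot']).as_matrix()
    return c,T@np.array(c['mount'])
def ray(n,xy,cT=None):
    c,T=cT or camT(n); K=np.array(c['intrinsics']); 
    d=np.linalg.inv(K)@np.array([xy[0],xy[1],1.]); p=d[:2].copy(); u=p.copy()
    for _ in range(20): u=p/(1+c['k1']*(u@u))
    return T[:3,3],T[:3,:3]@np.array([u[0],-u[1],-1.])
def atz(n,xy,z,cT=None):
    o,d=ray(n,xy,cT); return o+d*(z-o[2])/d[2]
def proj(n,P,cT=None):
    c,T=cT or camT(n); P=np.atleast_2d(P); q=(P-T[:3,3])@T[:3,:3]
    u=np.c_[q[:,0]/-q[:,2],-q[:,1]/-q[:,2]]; u=u*(1+c['k1']*(u**2).sum(1,keepdims=True))
    return u@np.array(c['intrinsics'])[:2,:2].T+np.array(c['intrinsics'])[:2,2]
E
python3 - <<'E'
from h import *
a=save('scene','s0.png');b=save('top','t0.png')
for n in ('holder','holder_slot','jaw_grip','fixture','tackle_box','lure_case','reel','pliers'):
    for c in ('top',): print(n,c,[(np.round(d['xy']).tolist(),round(d['score'],2)) for d in arm.spot_point(n,c)])
print(arm.get_state()); print(arm.tcp_to_grasp); print(arm.calibration('top'))
E
```

```text
pics
holder top [([324.0, 253.0], 0.97), ([254.0, 258.0], 0.61)]
holder_slot top [([309.0, 248.0], 0.97), ([233.0, 256.0], 0.95), ([423.0, 233.0], 0.56)]
jaw_grip top [([280.0, 241.0], 0.82)]
fixture top [([252.0, 248.0], 0.78)]
tackle_box top [([424.0, 234.0], 0.77)]
lure_case top [([243.0, 165.0], 0.93)]
reel top [([145.0, 234.0], 0.59)]
pliers top [([332.0, 173.0], 0.54)]
{'t': 0.5, 'q': array([ 1.40310653e+00,  3.58629808e-01,  1.18342671e-02, -2.56467742e-06,
       -1.22413459e+00, -2.88094900e-01]), 'qd': array([ 5.29511223e-04, -1.72632787e-04,  4.36533465e-04,  6.03742306e-05,
        8.60191905e-04,  1.76295324e-03]), 'joint_efforts': array([ 1.04966464e-03, -5.81796849e+01,  2.93070227e+01,  6.99700266e+00,
        1.18988537e-02, -4.98911777e-05]), 'eef_pos': array([0.29711837, 0.60604035, 0.40461283]), 'ee_rot': array([ 3.14146368e+00, -3.57045825e-05, -4.55785569e-01]), 'force': array([ 0.14831893, -0.2011674 ,  0.2175351 ]), 'moment': array([-0.03757699,  0.02606221, -0.04699836]), 'width': 0.08727961772131625}
0.1593
{'intrinsics': array([[457.27324343,   0.        , 281.22886466],
       [  0.        , 457.27324343, 209.50213404],
       [  0.        ,   0.        ,   1.        ]]), 'k1': 0.015024273082969589, 'T': array([[-0.02997185,  0.98897236, -0.14503574,  0.38213801],
       [-0.99953753, -0.02890818,  0.00943629, -0.00527712],
       [ 0.00513951,  0.14525149,  0.98938142,  1.60851367],
       [ 0.        ,  0.        ,  0.        ,  1.        ]])}
```

View pics/t0.png

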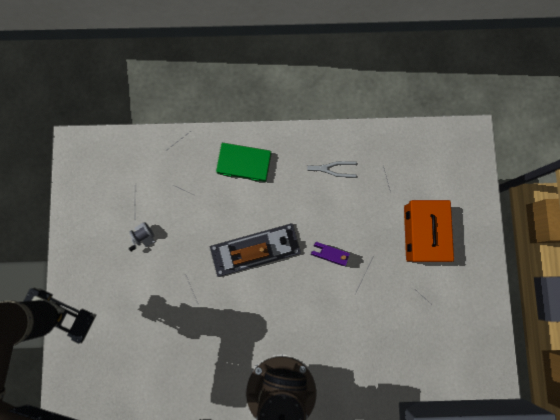

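View pics/s0.png

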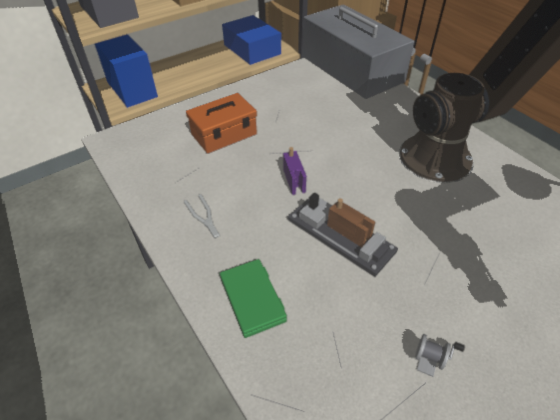

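The top picture shows the fixture around (255,249). The brown holder is in it, slot end at (233,256) and dowel at (264,250), with the black grip at (284,241). The candidates for the holder are the brown one at (254,255) and the purple one at (330,253), which is a decoy on the bench. I choose the brown one and will check it in a wrist close-up.

Run:
```python
from h import *
P=lambda x,z:np.round(atz('top',x,z)*1000,0)[:2]
print('slot',P((233,256),.092),'dowel',P((264,250),.12),'grip',P((282,241),.095),'fix',P((254,249),.02))
print(arm.calibration('wrist'))
```

```text
slot [454. 144.] dowel [469.  40.] grip [499. -19.] fix [479.  78.]
{'intrinsics': array([[313.09429846,   0.        , 277.70585481],
       [  0.        , 313.09429846, 209.501178  ],
       [  0.        ,   0.        ,   1.        ]]), 'k1': -0.06861655769630874, 'mount': array([[-3.63340231e-04,  9.68055565e-01,  2.50735500e-01,
         6.69922119e-02],
       [ 9.99999876e-01,  2.66613678e-04,  4.19738452e-04,
         8.19760256e-04],
       [ 3.39480630e-04,  2.50735622e-01, -9.68055542e-01,
         1.81730087e-02],
       [ 0.00000000e+00,  0.00000000e+00,  0.00000000e+00,
         1.00000000e+00]])}
```

Request:
{"api": "move_arm", "payload": {
  "deltas": [
    [11,-35,0,0,0,-3.3],
    [11,-35,0,0,0,-3.3],
    [11,-35,0,0,0,-3.3],
    [11,-35,0,0,0,-3.3],
    [11,-35,0,0,0,-3.3]
  ],
  "claw": 0
}}

```text
t: 0.92
eef_pos: [0.3523, 0.4294, 0.4047]
ee_rot: [-3.141, 0.0, -0.746]
force: [0.9, -0.2, -0.1]
width: 0.0876
```

Request:
{"api": "move_arm", "payload": {
  "deltas": [
    [11,-35,0,0,0,-3.3],
    [11,-35,0,0,0,-3.3],
    [11,-35,0,0,0,-3.3],
    [11,-35,0,0,0,-3.3],
    [11,-35,0,0,0,-3.3]
  ]
}}

```text
t: 1.33
eef_pos: [0.4072, 0.2542, 0.4051]
ee_rot: [-3.141, 0.0, -1.034]
force: [1.8, -0.5, -0.5]
width: 0.0875
```

Request:
{"api": "move_arm", "payload": {
  "deltas": [
    [11,-35,0,0,0,-3.3],
    [11,-35,0,0,0,-3.3],
    [11,-35,0,0,0,-3.3],
    [11,-30,0,0,0,-3.3],
    [0,0,0,0,0,0]
  ]
}}

```text
t: 1.75
eef_pos: [0.4517, 0.1171, 0.405]
ee_rot: [-3.141, -0.0, -1.269]
force: [-0.5, -0.4, -0.4]
width: 0.0877
```

Run:
```python
from h import *
ct=camT('wrist');save('wrist','w0.png')
import pickle;pickle.dump(ct,open('ct0.pkl','wb'))
for n in ('holder','holder_slot','jaw_grip','fixture'):
    print(n,[(np.round(d['xy'],1).tolist(),round(d['score'],2)) for d in arm.spot_point(n,'wrist')])
s=arm.get_state();print(s['t'],s['eef_pos'],np.degrees(s['ee_rot']),s['q'])
```

```text
holder [([272.1, 164.6], 0.69)]
holder_slot [([272.6, 232.0], 0.7)]
jaw_grip [([268.8, 33.2], 0.67)]
fixture []
2.0 [0.45101306 0.12167811 0.4047395 ] [-1.79985738e+02  1.07116094e-02 -7.22525411e+01] [ 6.86571462e-01  9.34523431e-03 -4.26396062e-01 -9.07346517e-05
 -1.13475479e+00 -3.76781583e-01]
```

View pics/w0.png

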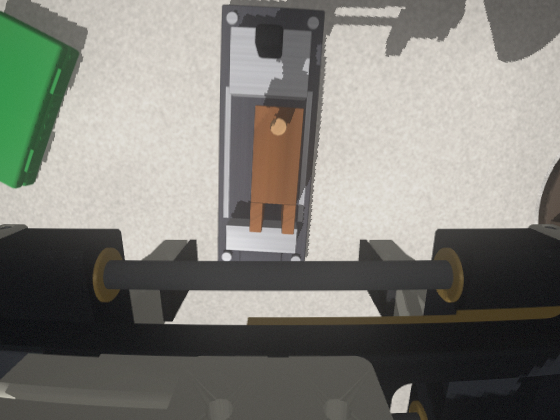

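The wrist view shows the brown holder (checked: not purple) between the jaws. Its dowel is at (279,127), fork tips at (257,232) and (288,233), the fixed jaw is near at (262,238) and the grip is at (269,40). Next I'll work out the positions.

Run:
```python
from h import *
import pickle
ct=pickle.load(open('ct0.pkl','rb'))
A=lambda x,z:atz('wrist',x,z,ct)*1000
im=cv2.imread('pics/w0.png');hsv=cv2.cvtColor(im,cv2.COLOR_BGR2HSV)
m=((hsv[...,0]<18)&(hsv[...,1]>110)&(hsv[...,2]>35)).astype(np.uint8); m[:95]=0;m[242:]=0;m[:,:235]=0;m[:,320:]=0
c=max(cv2.findContours(m,0,2)[0],key=cv2.contourArea)
for p in cv2.approxPolyDP(c,3,True)[:,0]: print(p,np.round(A(p,.092)[:2]),np.round(A(p,.02)[:2]))
print('dowel',A((279,127),.12)[:2])
print('bolts',[np.round(A(p,.02)[:2]) for p in ((232,18),(313,22),(227,257),(296,260))])
print('grip',A((268.8,33),.095)[:2],'fixface',[np.round(A(p,.05)[:2]) for p in((227,226),(297,232),(225,92),(312,96))])
cv2.imwrite('pics/w0c.png',cv2.resize(im[0:270,200:340],None,fx=2.2,fy=2.2,interpolation=2))
```

```text
[256 106] [496.  39.] [502.  36.]
[250 230] [469. 153.] [468. 178.]
[260 231] [459. 151.] [456. 176.]
[262 203] [465. 124.] [464. 141.]
[283 204] [445. 118.] [439. 135.]
[282 230] [438. 144.] [430. 166.]
[292 233] [428. 144.] [417. 166.]
[302 109] [456.  29.] [452.  23.]
[295 109] [462.  31.] [459.  26.]
[286 130] [464.  51.] [462.  51.]
[276 135] [471.  58.] [471.  59.]
[269 125] [480.  51.] [482.  51.]
[278 108] [476.  35.] [478.  30.]
dowel [470.6830683   50.62016378]
bolts [array([553., -45.]), array([469., -67.]), array([486., 221.]), array([401., 199.])]
grip [502.53117575 -22.51391283] fixface [array([494., 171.]), array([417., 154.]), array([534.,  33.]), array([447.,  10.])]
```

View pics/w0c.png

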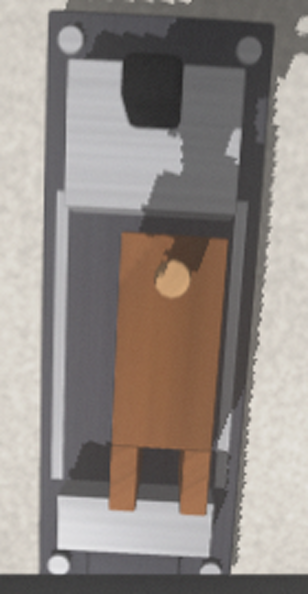

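Request:
{"api": "move_arm", "payload": {
  "deltas": [
    [4,-10,-20,0,0,-2.2],
    [4,-9,-30,0,0,-2],
    [0,0,-30,0,0,0],
    [0,0,-20,0,0,0],
    [0,0,0,0,0,0]
  ]
}}

```text
t: 2.42
eef_pos: [0.4576, 0.1023, 0.3009]
ee_rot: [3.135, -0.002, -1.334]
force: [-0.5, 0.4, -0.6]
width: 0.0876
```

Run:
```python
from h import *
import pickle
ct=camT('wrist');save('wrist','w1.png')
pickle.dump(ct,open('ct1.pkl','wb'))
s=arm.get_state();print(s['t'],s['eef_pos'],np.degrees(s['ee_rot']))
```

```text
2.4667 [0.45848095 0.10267957 0.30318032] [ 1.79765446e+02 -9.20842052e-02 -7.64098689e+01]
```

View pics/w1.png

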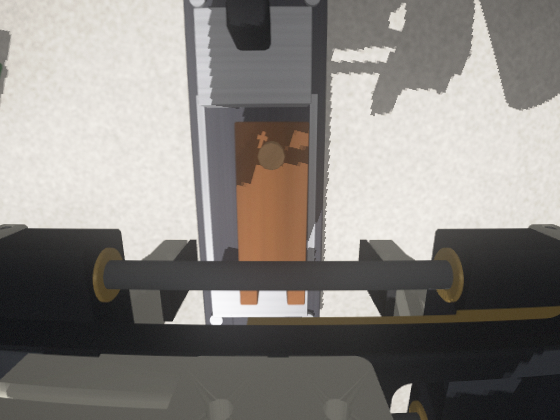

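The holder sits centred between the fingers, top spanning columns 236–309 with the dowel at (271,156), about 3 mm off centre. I'm going down to grip it.

Request:
{"api": "move_arm", "payload": {
  "deltas": [
    [3,0,-25,0,0,0],
    [0,0,-25,0,0,0],
    [0,0,-17,0,0,0],
    [0,0,0,0,0,0],
    [0,0,0,0,0,0]
  ]
}}

```text
t: 2.88
eef_pos: [0.4626, 0.103, 0.2387]
ee_rot: [-3.141, -0.0, -1.334]
force: [0.5, -0.3, 0.9]
width: 0.088
```

Request:
{"api": "move_arm", "payload": {
  "deltas": [
    [0,0,0,0,0,0],
    [0,0,0,0,0,0],
    [0,0,0,0,0,0],
    [0,0,0,0,0,0],
    [0,0,0,0,0,0]
  ],
  "claw": 255,
  "squeeze": 35
}}

```text
t: 3.3
eef_pos: [0.4623, 0.1022, 0.2383]
ee_rot: [-3.14, 0.0, -1.335]
force: [0.5, -0.5, 0.8]
width: 0.0598
```

Request:
{"api": "move_arm", "payload": {
  "deltas": [
    [0,0,0,0,0,0],
    [0,0,0,0,0,0],
    [0,0,0,0,0,0],
    [0,0,0,0,0,0],
    [0,0,0,0,0,0]
  ]
}}

```text
t: 3.72
eef_pos: [0.4617, 0.1018, 0.2376]
ee_rot: [3.14, -0.0, -1.336]
force: [-4.4, 0.5, 5.0]
width: 0.0441
```

Request:
{"api": "move_arm", "payload": {
  "deltas": [
    [0,0,8,0,0,0],
    [0,0,20,0,0,0],
    [0,0,22,0,0,0],
    [0,0,0,0,0,7],
    [-1,3,0,0,0,7]
  ]
}}

```text
t: 4.13
eef_pos: [0.4616, 0.1052, 0.2892]
ee_rot: [-3.138, 0.0, -1.086]
force: [0.1, -0.3, -4.0]
width: 0.0438
```

Request:
{"api": "move_arm", "payload": {
  "deltas": [
    [-1,3,0,0,0,7],
    [-1,3,0,0,0,7],
    [-1,3,0,0,0,7],
    [-1,3,0,0,0,7],
    [-1,3,0,0,0,7]
  ]
}}

```text
t: 4.55
eef_pos: [0.4561, 0.1202, 0.2878]
ee_rot: [-3.142, 0.0, -0.474]
force: [0.5, -0.2, -4.1]
width: 0.044
```

Request:
{"api": "move_arm", "payload": {
  "deltas": [
    [-1,3,0,0,0,7],
    [-1,3,0,0,0,7],
    [-1,3,0,0,0,7],
    [-1,3,0,0,0,7],
    [0,3,0,0,0,7]
  ]
}}

```text
t: 4.97
eef_pos: [0.4519, 0.1351, 0.2877]
ee_rot: [-3.142, 0.0, 0.137]
force: [0.2, 0.5, -3.1]
width: 0.0436
```

Request:
{"api": "move_arm", "payload": {
  "deltas": [
    [0,0,0,0,0,7],
    [0,0,0,0,0,0],
    [0,0,0,0,0,0],
    [0,0,0,0,0,0],
    [0,0,0,0,0,0]
  ]
}}

```text
t: 5.38
eef_pos: [0.4521, 0.135, 0.2877]
ee_rot: [3.142, 0.0, 0.25]
force: [-0.1, 0.3, -3.3]
width: 0.044
```

Run:
```python
from h import *
import pickle
ct=camT('wrist');save('wrist','w2.png');im=save('top','t2.png')
cv2.imwrite('pics/both.png',np.hstack([cv2.imread('pics/w2.png')[:, :],cv2.resize(im[215:285,195:310,::-1],None,fx=3,fy=420/70)[:,:230*3]])[:,:])
pickle.dump(ct,open('ct2.pkl','wb'))
s=arm.get_state();print(s['t'],s['eef_pos'],np.degrees(s['ee_rot']),s['q'],s['force'])
```

```text
5.4833 [0.45212119 0.1349705  0.28766677] [-1.79998992e+02  2.80616707e-03  1.43760711e+01] [ 7.08703266e-01  1.39536569e-01 -5.84047165e-01 -4.99308646e-05
 -8.47248755e-01  1.11303589e+00] [ 0.19617226  0.08311166 -4.3903411 ]
```

View pics/w2.png

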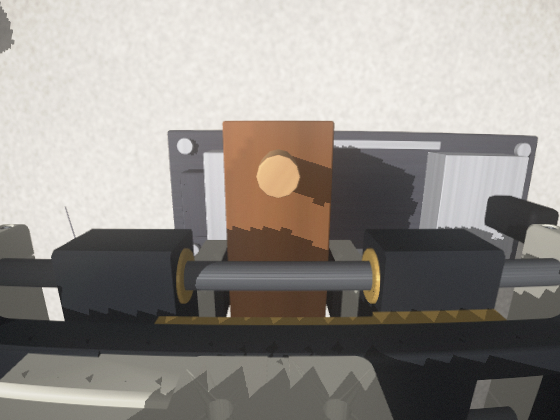

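The view shows the holder held with its dowel at (278,176) and slot end toward the robot. The far bed bolts are at (185,146) and (523,150), and the fixed jaw's outer edge is at column 204. I'll check these in the fixture frame.

Run:
```python
from h import *
import pickle
ct=pickle.load(open('ct2.pkl','rb'))
def F(n,p,z,th=14.4,o=(474.7,86.7)):
    w=atz('wrist',p,z,ct)[:2]*1000; t=np.radians(th); d=w-o
    print(n,np.round(w,1),'fix',np.round([d[0]*np.cos(t)+d[1]*np.sin(t),-d[0]*np.sin(t)+d[1]*np.cos(t)],1))
F('boltL',(185,146),.02);F('boltR',(523,150),.02)
F('bedcornerL',(168,131),.02);F('bedcornerR',(537,136),.02)
F('fixjaw outer far corner',(204,153),.05);F('slidejaw face far',(428,152),.05)
F('dowel',(278,176),.17);F('hold endL',(223,122),.142);F('hold endR',(334,122),.142)
```

```text
boltL [486.2 218.7] fix [ 43.9 125. ]
boltR [552.9 -48. ] fix [  42.3 -150. ]
bedcornerL [494.4 233.9] fix [ 55.7 137.7]
bedcornerR [566.9 -55.6] fix [  53.9 -160.7]
fixjaw outer far corner [488.3 196.7] fix [ 40.5 103.1]
slidejaw face far [528.2  44.8] fix [ 41.4 -53.9]
dowel [502.4 147.1] fix [41.9 51.6]
hold endL [513.9 172.5] fix [59.3 73.3]
hold endR [524.8 130. ] fix [59.3 29.5]
```

Request:
{"api": "move_arm", "payload": {
  "deltas": [
    [1,-3,-10,0,0,0],
    [0,0,-18,0,0,0],
    [0,0,-14,0,0,0],
    [0,0,-6,0,0,0],
    [0,0,0,0,0,0]
  ]
}}

```text
t: 5.9
eef_pos: [0.4529, 0.1318, 0.2388]
ee_rot: [3.141, 0.002, 0.252]
force: [-0.1, -0.6, -3.7]
width: 0.0435
```

Request:
{"api": "move_arm", "payload": {
  "deltas": [
    [0,0,-1,0,0,0],
    [0,0,-1,0,0,0],
    [0,0,0,0,0,0],
    [0,0,0,0,0,0],
    [0,0,0,0,0,0]
  ]
}}

```text
t: 6.32
eef_pos: [0.4532, 0.1321, 0.2381]
ee_rot: [-3.141, -0.001, 0.253]
force: [-0.3, -0.7, -4.4]
width: 0.0438
```

Request:
{"api": "move_arm", "payload": {
  "deltas": [
    [0,0,-0.7,0,0,0],
    [0,0,-0.5,0,0,0],
    [0,0,0,0,0,0],
    [0,0,0,0,0,0],
    [0,0,0,0,0,0]
  ]
}}

```text
t: 6.73
eef_pos: [0.4533, 0.1322, 0.2376]
ee_rot: [-3.141, -0.001, 0.253]
force: [-4.0, 0.5, 8.5]
width: 0.044
```

Request:
{"api": "move_arm", "payload": {
  "deltas": [
    [0,0,0,0,0,0],
    [0,0,0,0,0,0],
    [0,0,0,0,0,0],
    [0,0,0,0,0,0],
    [0,0,0,0,0,0]
  ],
  "claw": 0
}}

```text
t: 7.15
eef_pos: [0.4532, 0.1321, 0.2365]
ee_rot: [3.142, -0.0, 0.253]
force: [0.5, -0.8, -0.2]
width: 0.0718
```

Request:
{"api": "move_arm", "payload": {
  "deltas": [
    [0,0,20,0,0,0],
    [0,0,30,0,0,0],
    [0,0,35,0,0,0],
    [0,0,30,0,0,0],
    [0,0,0,0,0,0]
  ]
}}

```text
t: 7.57
eef_pos: [0.4547, 0.1329, 0.3575]
ee_rot: [-3.139, -0.009, 0.254]
force: [1.1, 0.6, -0.1]
width: 0.0876
```

Run:
```python
from h import *
import pickle
ct=camT('wrist');save('wrist','w3.png')
pickle.dump(ct,open('ct3.pkl','wb'))
s=arm.get_state();print(s['t'],s['eef_pos'],np.degrees(s['ee_rot']),s['width'])
```

```text
7.6167 [0.45394377 0.13257761 0.35475139] [-179.86932882   -0.35928291   14.5068822 ] 0.0873034190472558
```

View pics/w3.png

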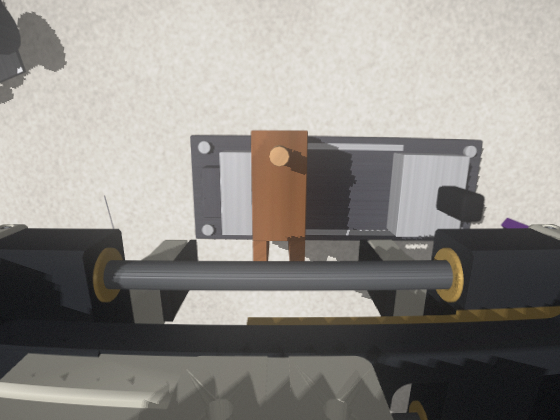

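The holder stands free, with its slot end toward the robot and dowel at (279,156). Next I'm going to the grip, with the gripper turned across fixture x.

Request:
{"api": "move_arm", "payload": {
  "deltas": [
    [4,-12,0,0,0,-7],
    [4,-12,0,0,0,-7],
    [4,-12,0,0,0,-7],
    [4,-12,0,0,0,-7],
    [4,-12,0,0,0,-7]
  ]
}}

```text
t: 8.03
eef_pos: [0.473, 0.0714, 0.3506]
ee_rot: [3.141, 0.001, -0.364]
force: [0.2, 0.5, -1.0]
width: 0.0876
```

Request:
{"api": "move_arm", "payload": {
  "deltas": [
    [4,-12,0,0,0,-7],
    [4,-12,0,0,0,-7],
    [4,-12,0,0,0,-7],
    [4,-12,0,0,0,-7],
    [4,-12,0,0,0,-7]
  ]
}}

```text
t: 8.45
eef_pos: [0.493, 0.0114, 0.3505]
ee_rot: [3.14, 0.0, -0.975]
force: [0.0, -0.4, -0.7]
width: 0.0875
```

Request:
{"api": "move_arm", "payload": {
  "deltas": [
    [4,-12,0,0,0,-7],
    [4,-12,0,0,0,-7],
    [0,-11,0,0,0,-6],
    [0,0,0,0,0,0],
    [0,0,0,0,0,0]
  ]
}}

```text
t: 8.87
eef_pos: [0.5009, -0.0233, 0.3506]
ee_rot: [3.14, 0.0, -1.317]
force: [-0.2, 1.0, 0.3]
width: 0.0876
```

Run:
```python
from h import *
import pickle
ct=camT('wrist');save('wrist','w4.png')
pickle.dump(ct,open('ct4.pkl','wb'))
s=arm.get_state();print(s['t'],s['eef_pos'],np.degrees(s['ee_rot']),s['width'])
for d in arm.spot_point('jaw_grip','wrist'): print(d['xy'],d['score'],atz('wrist',d['xy'],.095,ct))
for d in arm.spot_point('holder_slot','wrist'): print(d['xy'],d['score'],atz('wrist',d['xy'],.092,ct))
```

```text
8.9167 [ 0.50095516 -0.02294613  0.35081513] [ 1.79939075e+02  4.98013749e-03 -7.53849673e+01] 0.08722698843265708
[272.7, 218.9] 0.75 [ 0.50342702 -0.02104214  0.095     ]
[273.1, 285.3] 0.59 [0.48878027 0.03514772 0.095     ]
[340.1, 99.3] 0.88 [ 0.47790867 -0.12118299  0.092     ]
```

View pics/w4.png

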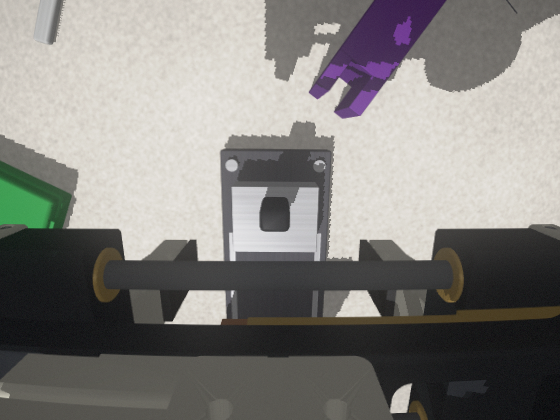

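The grip is at (273,215), which puts it at (503,-21) mm, agreeing with the first measurement. The purple decoy, with its fork at (340,100), is clear. I'm descending and gripping the bar.

Request:
{"api": "move_arm", "payload": {
  "deltas": [
    [2,1.5,-25,0,0,0],
    [0,0,-35,0,0,0],
    [0,0,-35,0,0,0],
    [0,0,-20,0,0,0],
    [0,0,0,0,0,0]
  ]
}}

```text
t: 9.43
eef_pos: [0.5013, -0.0214, 0.2324]
ee_rot: [3.134, 0.0, -1.317]
force: [-0.6, -0.9, -0.5]
width: 0.0877
```

Request:
{"api": "move_arm", "payload": {
  "deltas": [
    [0,0,0,0,0,0],
    [0,0,0,0,0,0],
    [0,0,0,0,0,0],
    [0,0,0,0,0,0],
    [0,0,0,0,0,0]
  ],
  "claw": 255,
  "squeeze": 40
}}

```text
t: 9.85
eef_pos: [0.5035, -0.0213, 0.2377]
ee_rot: [-3.139, 0.0, -1.318]
force: [0.2, 0.9, -0.3]
width: 0.0597
```

Request:
{"api": "move_arm", "payload": {
  "deltas": [
    [0,0,0,0,0,0],
    [0,0,0,0,0,0],
    [0,0,0,0,0,0],
    [0,0,0,0,0,0],
    [0,0,0,0,0,0]
  ]
}}

```text
t: 10.27
eef_pos: [0.5031, -0.0215, 0.2365]
ee_rot: [3.142, -0.0, -1.318]
force: [-0.1, 0.3, 1.0]
width: 0.0264
```

Request:
{"api": "move_arm", "payload": {
  "deltas": [
    [0,0,0,0,0,0],
    [0,0,0,0,0,0],
    [0,0,0,0,0,0],
    [0,0,0,0,0,0],
    [0,0,0,0,0,0]
  ]
}}

```text
t: 10.68
eef_pos: [0.503, -0.0215, 0.2364]
ee_rot: [3.141, 0.0, -1.318]
force: [-2.3, 0.2, 2.9]
width: 0.0236
```

Request:
{"api": "move_arm", "payload": {
  "deltas": [
    [-2,8,0,0,0,0],
    [-2.5,10,0,0,0,0],
    [-2.5,10,0,0,0,0],
    [-2.5,10,0,0,0,0],
    [-2.5,10,0,0,0,0]
  ]
}}

```text
t: 11.1
eef_pos: [0.491, 0.0265, 0.2364]
ee_rot: [3.141, -0.001, -1.318]
force: [0.8, -5.2, 0.8]
width: 0.0237
```

Request:
{"api": "move_arm", "payload": {
  "deltas": [
    [-2.5,10,0,0,0,0],
    [-2.5,10,0,0,0,0],
    [-2,8,0,0,0,0],
    [-1.5,6,0,0,0,0],
    [0,0,0,0,0,0]
  ]
}}

```text
t: 11.52
eef_pos: [0.4823, 0.0615, 0.2364]
ee_rot: [3.141, 0.001, -1.318]
force: [-3.9, 2.6, 3.5]
width: 0.0237
```

Request:
{"api": "move_arm", "payload": {
  "deltas": [
    [-1,4,0,0,0,0],
    [-0.5,2,0,0,0,0],
    [-0.5,2,0,0,0,0],
    [0,0,0,0,0,0],
    [0,0,0,0,0,0]
  ]
}}

```text
t: 11.93
eef_pos: [0.4805, 0.0686, 0.2364]
ee_rot: [3.141, 0.0, -1.318]
force: [-3.8, -0.9, 3.2]
width: 0.0238
```

Request:
{"api": "move_arm", "payload": {
  "deltas": [
    [-0.5,2,0,0,0,0],
    [-0.25,1,0,0,0,0],
    [-0.25,1,0,0,0,0],
    [-0.25,1,0,0,0,0],
    [0,0,0,0,0,0]
  ]
}}

```text
t: 12.35
eef_pos: [0.4796, 0.0723, 0.2364]
ee_rot: [3.141, -0.002, -1.318]
force: [4.6, -13.7, 0.8]
width: 0.0242
```

Request:
{"api": "move_arm", "payload": {
  "deltas": [
    [-0.25,1,0,0,0,0],
    [0,0,0,0,0,0],
    [0,0,0,0,0,0],
    [0,0,0,0,0,0],
    [0,0,0,0,0,0]
  ]
}}

```text
t: 12.77
eef_pos: [0.4796, 0.0725, 0.2364]
ee_rot: [3.141, -0.003, -1.318]
force: [7.8, -20.5, -0.9]
width: 0.0236
```

Run:
```python
from h import *
im=save('scene','s5.png');b=save('top','t5.png')
a=cv2.resize(im[160:290,270:420,::-1],(600,520),interpolation=2)
cv2.imwrite('pics/s5c.png',a)
```

```text
(no output)
```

View pics/s5c.png

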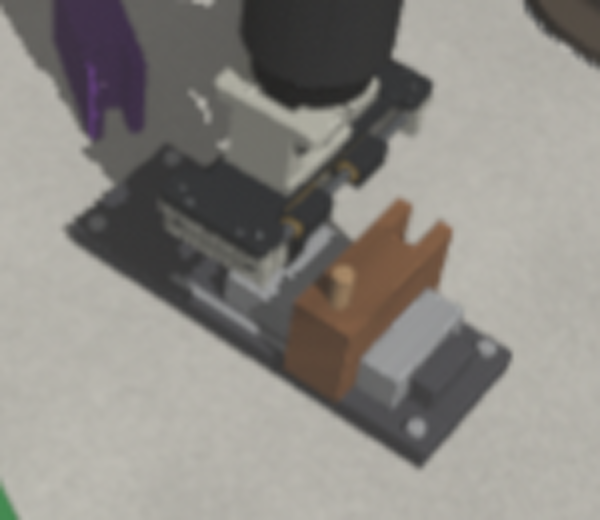

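In the crop the holder is upright against the fixed jaw, fork toward the robot, with the sliding jaw against it. The push force rose to 20 N with no further travel, so it's snug. I'm releasing.

Request:
{"api": "move_arm", "payload": {
  "deltas": [
    [0.25,-1,0,0,0,0],
    [0,0,0,0,0,0],
    [0,0,0,0,0,0],
    [0,0,0,0,0,0],
    [0,0,0,0,0,0]
  ],
  "claw": 0
}}

```text
t: 13.28
eef_pos: [0.4795, 0.074, 0.2365]
ee_rot: [-3.141, 0.0, -1.317]
force: [-0.4, 0.5, 0.4]
width: 0.0517
```

Request:
{"api": "move_arm", "payload": {
  "deltas": [
    [0,0,0,0,0,0],
    [0,0,0,0,0,0],
    [0,0,20,0,0,0],
    [0,0,30,0,0,0],
    [0,0,35,0,0,0]
  ]
}}

```text
t: 13.7
eef_pos: [0.4787, 0.0734, 0.3211]
ee_rot: [3.138, -0.001, -1.318]
force: [0.6, 1.0, -1.6]
width: 0.0842
```

Request:
{"api": "move_arm", "payload": {
  "deltas": [
    [6,-26,35,0,0,0],
    [6,-26,30,0,0,0],
    [6,-26,10,0,0,0],
    [0,0,0,0,0,0],
    [0,0,0,0,0,0]
  ]
}}

```text
t: 14.12
eef_pos: [0.4971, -0.004, 0.3952]
ee_rot: [-3.14, 0.0, -1.32]
force: [-0.8, 0.5, 0.3]
width: 0.0879
```

Run:
```python
from h import *
import pickle
ct=camT('wrist');save('wrist','w6.png');pickle.dump(ct,open('ct6.pkl','wb'))
b=save('top','t6.png')
s=arm.get_state();print(s['t'],s['eef_pos'],s['width'],s['force'])
im=save('scene','s6.png')
a=cv2.resize(im[160:290,270:420,::-1],(485,420),interpolation=2)
t=cv2.resize(b[205:285,195:255,::-1],(315,420),interpolation=2)
cv2.imwrite('pics/fin.png',np.hstack([a,t]))
for n in ('jaw_grip','holder_slot'):
  for d in arm.spot_point(n,'top'): print(n,np.round(d['xy'],1),round(d['score'],2),atz('top',d['xy'],.095 if n=='jaw_grip' else .092))
for n in ('tackle_box','lure_case','reel','pliers'):
  print(n,[(np.round(d['xy']).tolist(),round(d['score'],2)) for d in arm.spot_point(n,'top')][:2])
```

```text
14.2167 [ 0.49667017 -0.00295731  0.39388323] 0.08756303549513372 [-0.35582011  0.46335689 -0.08099553]
jaw_grip [253.5 245.7] 0.44 [0.48580744 0.0755305  0.095     ]
holder_slot [311.9 249.6] 0.95 [ 0.4673964  -0.11719852  0.092     ]
holder_slot [241.5 271.3] 0.55 [0.40322537 0.11682707 0.092     ]
holder_slot [331.6 171.6] 0.4 [ 0.7294235  -0.19454228  0.092     ]
holder_slot [251.3 245.9] 0.34 [0.48556829 0.08298403 0.092     ]
tackle_box [([424.0, 231.0], 0.9)]
lure_case [([242.0, 161.0], 0.79), ([331.0, 171.0], 0.23)]
reel [([146.0, 234.0], 0.76)]
pliers [([331.0, 173.0], 0.74)]
```

View pics/w6.png

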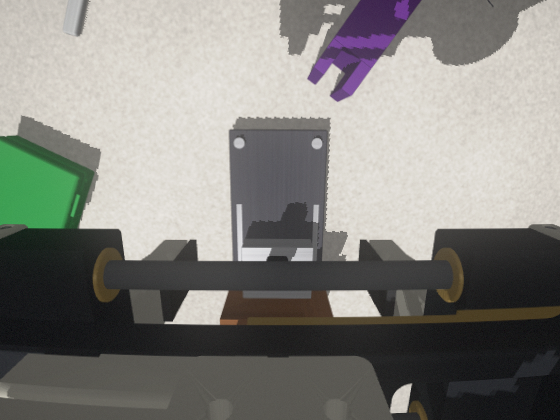

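View pics/fin.png

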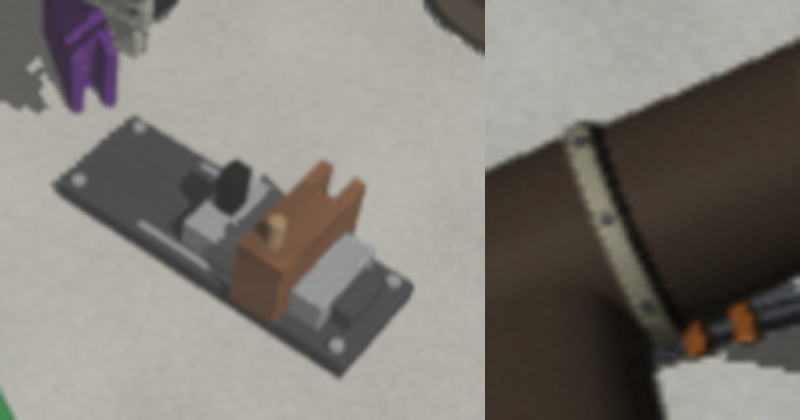

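```bash
python3 -c "
from station import arm
print(arm.job_done())"
```

```text
the job is handed in; nothing more can be done
None
```

The holder is turned a quarter turn, upright on the bed with its slotted end toward the robot, and clamped by its long sides. I handed the job in at about 14 s; it gave no verdict.

I gripped the brown holder, lifted it 50 mm, turned it 90° and set it down next to the fixed jaw. I then slid the jaw up by its grip about 97 mm, until the push force rose to 20 N with no further travel. After that I let go and backed away.

**Last checks:**
- **Holder:** the scene picture shows it upright and flush between both jaws. The top camera puts its slotted end at about x = -62 mm in the fixture frame, so its middle is about 2 mm off the jaws' middle. That detection scored low (0.55) because the arm partly blocked the view.
- **Jaw:** the final grip position gives a clear gap of about 43–44 mm. I worked this out from the arm's position; I did not measure it directly.
- **Bystanders:** the tackle box, lure case, reel and pliers show within 4 pixels of their starting positions. That is roughly 14 mm at most, and about the detection noise.
- **Robot:** the gripper is open and clear of everything, with no force on it.

Nothing failed. The fixture's position measured from two views differed by about 1.5–2 mm, which I allowed for when placing the holder.

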